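# Run the brass ring round the bay-window rod

## Robot

A 7-joint arm with a two-finger parallel gripper is mounted at the origin on the work surface. World frame = base frame: x ahead of the robot, y to its left, z up, the work surface at z = 0. Lengths are in mm, angles in rad, forces in N, time in s.
With the tool pointing down it reaches from about 425 to 825 mm from the base axis. Payload 3.6 kg.
Tool frame: the origin (TCP) lies midway between the tips of the shut fingers; the grasp point (between the pads) lies 19 mm behind it; y points along the fingers, x is the direction in which the jaws open and shut, and the axes are right-handed (so a half turn about y gives the same grasp; the last joint's range is limited). The gripper opens to 85 mm and grips with 20 to 120 N. Pads are 22 mm wide; open, the fingers measure 114 mm over their backs; the gripper's body (76 mm by 85 mm) begins 54 mm behind the grasp point. The pads swing forward as they close: fully open they stand 13 mm farther back than shut.
Start: joints at [1.25, 0.615, -0.013, 1.423, 0.008, 1.103, -0.04], TCP at [188.868, -621.926, 231.297] pointing down, gripper open.
Joint ranges: [-3.12, 3.12], [-0.3, 2.06], [-1.34, 1.32], [0.26, 2.42], [-1.36, 4.5], [0.01, 1.98], [-2.84, 2.84]. Speed limits (rad/s): [2.79, 2.79, 3.14, 3.14, 3.14, 3.14, 3.14].

## Interface

Orientations are given as a 3x3 rotation matrix whose columns are the frame's x, y, z axes.
In Python, from station import arm gives the robot as it stands.
- The arm moves only by the tool drive_tool, never from a script. Its argument "moves" is a list of rows, each an object of numbers: "tx", "ty", "tz": the shift along the tool's x, y, z in m; "wx", "wy", "wz": the turn, a rotation vector about the tool's x, y, z in rad. A call has 1 to 8 rows; each row shifts and turns the commanded pose from where the row before left it, along the tool's axes as they then stand; what a row does not reach is not made up. A row lasts 1/12 s, in which the tool goes at most 41.7 mm and 7.16 degrees, less where a joint would pass 70% of its speed; a pose out of reach is approached as far as the arm can. A call is refused whole if a number of a shift passes 0.0417 or a number of a turn 0.125, either way. A call with a gripper value outside its range is refused whole. "fingers" is the finger opening in m, from 0 to 0.0854, set as the call begins (left out, the last holds). The fingers move at their own pace and stop on an object; the grip force is fixed at half the most. Time passes only in rows, so rows that do not move let the fingers close. It gives the time, the measured TCP pose, the force and the opening at its end, in the units of the state.
- arm.get_obs(): the state, without advancing time (a new reading comes with each control period).
- arm.read_camera(name): name is "scene" or "side" or "wrist"; returns a dict with "frame" (384x512x3 uint8, red, green, blue), "fx", "fy", "cx", "cy" (pixels), "k1" (the pictures are not rectified: a ray, as slopes to the right and down, at radius r is drawn at 1 + k1 r^2 times it, then the intrinsics apply), "R" (3x3) and "t" (3): a world point X has camera coordinates R X + t. Camera axes: x right, y down, z forward; pixel columns grow to the right and rows downward; lengths in mm; the calibration is good to about 2 mm. A picture is of the moment at which its call begins. There is no depth.
- arm.finish_job(): hands the job in, once; it reports no verdict.
The state is a dict: "t": time; "joint_pos": joint angles; "qd": joint speeds; "joint_efforts": joint torques, N m; "tcp_pos": TCP position; "tool_rot": TCP orientation; "force": force on the tool from outside, world axes, zero at the start; "moment": the same for the moment, N m; "width": opening from 0.0 (shut) to 1.0 (fully open).
Only numpy, scipy, OpenCV 4.12 (cv2) and the standard library are available. Lean on these libraries where they do the work, as an engineer would, in place of code of your own. Each camera call takes 0.05 s, during which the arm holds its last target. There are 200 camera calls.

## Task

A short bay-window curtain rod is fitted on a white sill section for a trial. Draw the brass ring along the rod, round both bends, until it is fully home against the red stop, then let go and leave it hanging there. Leave the black ring where it is.

Things in the scene. Friction and masses are not known exactly. Their poses are not given: they have to be found in the camera images.
- pole: Fixed white sill, 22 mm high, 70 wide, with a level bent steel rod, 10 mm thick, centre line 110 mm above the bench. Origin on the bench, z up. In its x, y (mm) the rod runs from (-175,-100) straight along +x to a corner at (20,-100), turns 45 degrees left to a corner at (100,-20), then 45 left again, along +y to (100,130). The bends are rounded, starting and ending 25 mm from the corners.
- brass_ring: Brass ring, loose on the rod: 48 mm outside, 35 mm hole, 20 mm wide along its axis, 0.11 to 0.18 kg. Origin at its centre; its x axis is the ring's axis, along the rod (it may have rolled about it). Hanging, its centre is 13 mm below the rod's centre line, 97 mm above the bench. Starts on the first straight, pole x -75 to -20 mm; slides with light friction.
- black_ring: Black plastic ring of the same size, hanging on the same first straight at pole x -142 to -122 mm, near a white disc that ends that side of the rod. To be left alone. Origin at its centre.
- home (a point): Where the brass ring's centre is when it hangs against the red stop, a disc 44 mm across and 8 mm thick on the rod with its face at pole y 107 mm: pole frame (100, 97, 97) mm. The rod runs along pole +y here.

How it is judged (in metres and radians):
At the end, for the whole second after the job is handed in: The brass ring hangs at rest against the red stop, its centre within 15 mm of its home sideways or along the rod (18 mm in all), and the black ring is within 20 mm of where it started (horizontal distance between brass_ring and home below 0.015 m and distance between brass_ring and home below 0.018 m and linear speed of brass_ring below 0.03 m/s and distance of black_ring from where it was at the start of the episode below 0.02 m); the robot touches nothing.
It fails at once if the black ring is moved more than 20 mm (distance of black_ring from where it was at the start of the episode above 0.02 m).
It also fails if it takes over 40 s, if anything falls off the work surface, if the arm or the gripper's body presses on something with over 40 N, if the wrist force passes 120 N, or if a joint passes its speed limit or range.

## Working session

There is one attempt and no reset: what is moved stays moved. The work goes in short steps, Python scripts to look and compute and a tool call to move; the robot and the scene stay as the last step left them, time stands still between calls to the robot, and variables do not carry over. Pictures are saved under pics/ and viewed, about 8 in all and at most 12, crops included, and the job is handed in when it is done.

Besides the shell and the picture viewer there is one more tool, called after ">>>" as name([rows], argument=value, ...), one row to a line, values as JSON. drive_tool: Moves the arm, as the interface text tells. Its arguments: {"type":"object","properties":{"moves":{"type":"array"},"fingers":{"type":"number"}},"required":["moves"]}

```bash
mkdir -p pics; ls; python3 - <<'E'
from station import arm
import cv2,numpy as np
o=arm.get_obs();print(o['t'],np.round(o['tcp_pos'],1),np.round(o['tool_rot'],3).tolist(),o['width'])
for n in ['scene','side','wrist']:
    c=arm.read_camera(n);cv2.imwrite(f'pics/{n}0.png',c['frame'][:,:,::-1])
    np.savez(f'{n}0.npz',**c)
    print(n,c['fx'],c['cx'],c['cy'],c['k1'],np.round(-np.array(c['R']).T@np.array(c['t'])))
a=cv2.imread('pics/scene0.png');b=cv2.imread('pics/side0.png')
cv2.imwrite('pics/both0.png',np.vstack([a,b])[:, :])
E
```

```text
pics
0.0 [ 188.7 -621.2  230.1] [[0.291, -0.001, 0.957], [-0.957, 0.002, 0.291], [-0.003, -1.0, 0.0]] 0.9993938641204031
scene 416.9116799367106 254.99502498599887 192.35702649969932 -0.06343513589814076 [1093.  262.  446.]
side 491.38624893538605 256.55784369448287 190.13825854406346 -0.1794646770957766 [ 279. -575.  631.]
wrist 269.96577206733144 257.91976066303096 189.61124906743854 -0.052753140910541806 [ 254. -601.  373.]
```

View pics/scene0.png

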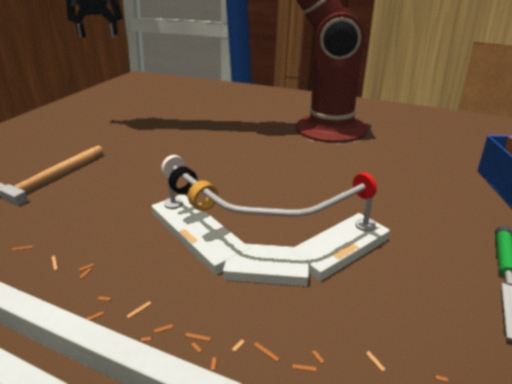

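View pics/side0.png

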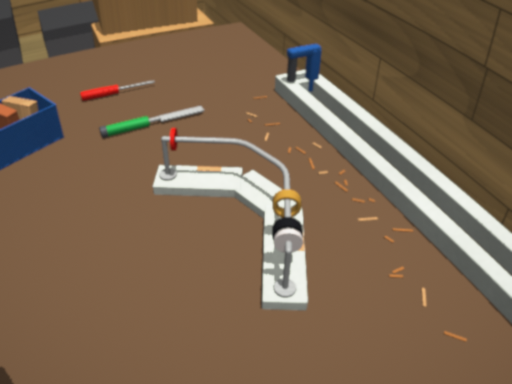

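```bash
cat > h.py <<'E'
import cv2,numpy as np
from scipy.optimize import least_squares
def ray(c,uv):
    K=np.array([[c['fx'],0,c['cx']],[0,c['fy'],c['cy']],[0,0,1.]])
    k=float(c['k1']); d=np.array([(uv[0]-c['cx'])/c['fx'],(uv[1]-c['cy'])/c['fy']]); s=d.copy()
    for _ in range(20): s=d/(1+k*(s@s))
    R=np.array(c['R']); return -R.T@np.array(c['t']), R.T@np.r_[s,1]
def proj(c,X):
    p=np.array(c['R'])@X+np.array(c['t']); s=p[:2]/p[2]; s=s*(1+float(c['k1'])*(s@s))
    return np.array([c['fx']*s[0]+c['cx'],c['fy']*s[1]+c['cy']])
def tri(obs):
    return least_squares(lambda X:np.concatenate([proj(c,X)-uv for c,uv in obs]),[500,-300,100.])
def blob(c,name,box=None):
    f=np.ascontiguousarray(c['frame']); h=cv2.cvtColor(f,cv2.COLOR_RGB2HSV)
    lo,hi=dict(red=((0,200,120),(6,255,255)),brass=((13,140,100),(26,255,255)),black=((0,0,0),(180,255,45)))[name]
    m=cv2.inRange(h,lo,hi)
    if box: z=np.zeros_like(m); x0,y0,x1,y1=box; z[y0:y1,x0:x1]=m[y0:y1,x0:x1]; m=z
    n,l,s,ce=cv2.connectedComponentsWithStats(m); i=1+np.argmax(s[1:,4]); 
    p=cv2.findContours((l==i).astype(np.uint8),0,2)[0][0]
    return cv2.fitEllipse(cv2.convexHull(p)),s[i],p
E
python3 - <<'E'
from h import *
C={n:dict(np.load(f'{n}0.npz')) for n in ['scene','side','wrist']}
bx=dict(red=dict(scene=(345,165,385,205),side=(160,120,185,155)),brass=dict(scene=(180,170,225,220),side=(265,180,310,225)),black=dict(scene=(165,160,200,196),side=(268,212,308,240)))
for k in bx:
    o=[]
    for n in ['scene','side']:
        e,s,p=blob(C[n],k,bx[k][n]); print(k,n,np.round(e[0],1),np.round(e[1],1),s[:5]); o.append((C[n],np.array(e[0])))
    r=tri(o); print(k,r.x.round(1),'res',r.fun.round(1))
o=[(C['scene'],np.array([173,166.])),(C['side'],np.array([289.,240]))]
r=tri(o);print('white disc',r.x.round(1),r.fun.round(1))
big=[cv2.resize(C['scene']['frame'][140:290,140:400,::-1],None,fx=2.3,fy=2.0,interpolation=2),cv2.resize(C['side']['frame'][120:310,140:320,::-1],None,fx=2,fy=2,interpolation=2)]
h=max(b.shape[0] for b in big)
cv2.imwrite('pics/w.png',C['wrist']['frame'][:,:,::-1])
E
```

```text
red scene [366.1 182.4] [15.3 22. ] [358 173  18  17  96]
red side [172.4 136.8] [ 5.6 19.9] [171 128   5  19  73]
red [486.5 182.2 114.2] res [ 0.1 -0.1  0.1  0.1]
brass scene [202.9 194.4] [29.6 31.2] [187 179  32  32 446]
brass side [286.9 202.3] [26.6 29.1] [274 189  27  27 349]
brass [601.8 -56.5  98.2] res [-0.2  0.1 -0.2 -0.1]
black scene [182.2 180. ] [25.7 27. ] [169 167  27  27 300]
black side [286.5 229.3] [22.7 27.6] [273 218  28  16 213]
black [ 571.7 -113.3   98. ] res [ 0.9 -0.4  0.8  0.4]
white disc [ 556.2 -143.9  110.7] [-0.4  0.2 -0.3 -0.1]
```

View pics/wrist0.png

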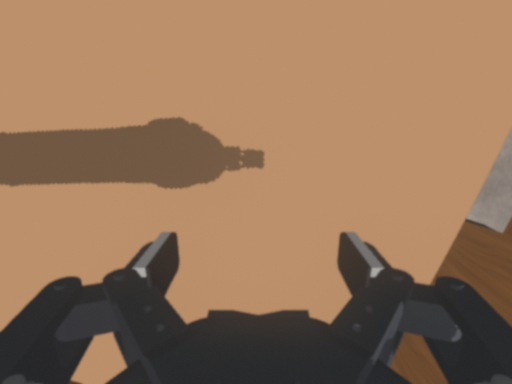

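```bash
python3 - <<'E'
from h import *
C={n:dict(np.load(f'{n}0.npz')) for n in ['scene','side']}
def redc(c,box):
    h=cv2.cvtColor(np.ascontiguousarray(c['frame']),cv2.COLOR_RGB2HSV); m=cv2.inRange(h,(0,150,60),(9,255,255))|cv2.inRange(h,(172,150,60),(180,255,255))
    x0,y0,x1,y1=box; q=cv2.findNonZero(m[y0:y1,x0:x1]); e=cv2.fitEllipse(cv2.convexHull(q)); print(e,len(q)); return np.array(e[0])+[x0,y0]
r=tri([(C['scene'],redc(C['scene'],(345,165,385,205))),(C['side'],redc(C['side'],(160,120,185,155)))]); red=r.x; print(red,r.fun)
br=np.array([601.8,-56.5]);bl=np.array([571.7,-113.3]);wh=np.array([556.2,-143.9])
def f(p):
    x,y,t,xb,xk,xw=p; R=np.array([[np.cos(t),-np.sin(t)],[np.sin(t),np.cos(t)]])
    T=lambda a,b:R@[a,b]+[x,y]
    return np.r_[T(100,111)-red[:2],T(xb,-100)-br,T(xk,-100)-bl,T(xw,-100)-wh]
s=least_squares(f,[500,0,1.09,-57,-125,-160]);print(s.x.round(3),s.fun.round(1))
x,y,t=s.x[:3];R=np.array([[np.cos(t),-np.sin(t)],[np.sin(t),np.cos(t)]])
for P in [(s.x[3],-100),(-5,-100),(20,-100),(37.7,-82.3),(82.3,-37.7),(100,5),(100,97),(100,130)]: print(P,(R@P+[x,y]).round(1),np.linalg.norm(R@P+[x,y]).round())
# overlay rod on both views
path=[(-175,-100),(-5,-100),(37.7,-82.3),(82.3,-37.7),(100,5),(100,97),(100,130)]
ims=[]
for n in C:
    im=np.ascontiguousarray(C[n]['frame'][:,:,::-1])
    for a,b in zip(path,path[1:]):
        for w in np.linspace(0,1,30):
            P=R@(np.array(a)*(1-w)+np.array(b)*w)+[x,y]; u=proj(C[n],np.r_[P,110]); 
            im[int(round(u[1])),int(round(u[0]))]=(255,255,0)
    ims.append(im)
cv2.imwrite('pics/ov.png',np.hstack([cv2.resize(ims[0][150:240,150:400],None,fx=1.6*1,fy=1.6,interpolation=0),cv2.resize(ims[1][120:210,140:310],None,fx=1.6,fy=1.6,interpolation=0)]))
from station import arm
o=arm.get_obs();print(o['joint_pos'])
E
```

```text
((19.324691772460938, 19.96083641052246), (24.127408981323242, 28.135244369506836), 153.12295532226562) 445
((13.202431678771973, 18.19947624206543), (9.910383224487305, 24.108755111694336), 0.08825217187404633) 144
[487.92826243 180.71983494 110.50583803] [ 0.42185953 -0.39242697  0.45129326  0.50700738]
[ 539.784   40.627    1.088  -57.229 -121.511 -155.81 ] [-0.   0.  -0.   0.   0.2 -0.1 -0.2  0.1]
(np.float64(-57.229224667534375), -100) [601.8 -56.5] 604.0
(-5, -100) [626.  -10.2] 626.0
(20, -100) [637.6  11.9] 638.0
(37.7, -82.3) [630.2  35.8] 631.0
(82.3, -37.7) [611.4  96. ] 619.0
(100, 5) [581.8 131.5] 596.0
(100, 97) [500.3 174.2] 530.0
(100, 130) [471.1 189.6] 508.0
[ 1.24950132  0.6157156  -0.01259793  1.4245402   0.00812031  1.10336244
 -0.04038825]
```

View pics/ov.png

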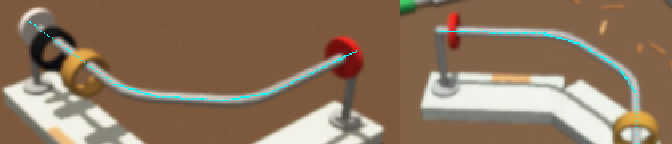

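>>> drive_tool([
  {"tx": -0.021, "tz": 0.028},
  {"tx": -0.021, "tz": 0.028},
  {"tx": -0.021, "tz": 0.028},
  {"tx": -0.021, "tz": 0.028},
  {"tx": -0.021, "tz": 0.028},
  {"tx": -0.021, "tz": 0.028},
  {"tx": -0.021, "tz": 0.028},
  {"tx": -0.021, "tz": 0.028},
], fingers=0.0854)

```text
$.moves[0]: bad value
```

>>> drive_tool([
  {"tx": -0.021, "tz": 0.028},
  {"tx": -0.021, "tz": 0.028},
  {"tx": -0.021, "tz": 0.028},
  {"tx": -0.021, "tz": 0.028},
  {"tx": -0.021, "tz": 0.028},
  {"tx": -0.021, "tz": 0.028},
  {"tx": -0.021, "tz": 0.028},
  {"tx": -0.021, "tz": 0.028},
])

```text
$.moves[0]: bad value
```

>>> drive_tool([
  {"tx": -0.021, "tz": 0.028},
  {"tx": -0.021, "tz": 0.028},
  {"tx": -0.021, "tz": 0.028},
  {"wy": -0.12},
  {"wy": -0.12},
  {"wy": -0.12},
  {"wy": -0.12},
  {"wy": -0.12},
])

```text
$.moves[0]: bad value
```

```bash
cat > s.py <<'E'
# pole pose and target error in tool axes
from h import *
from station import arm
t=1.088;Rp=np.array([[np.cos(t),-np.sin(t)],[np.sin(t),np.cos(t)]])
def W(a,b): return Rp@[a,b]+[539.8,40.6]
def err(P,yaw,z):
    o=arm.get_obs();T=np.array(o['tool_rot']);p=np.array(o['tcp_pos']);d=np.r_[W(*P),z]-p
    print('t',o['t'],'tcp',p.round(1),'F',np.round(o['force'],1),'w',round(o['width'],3))
    zy=np.degrees(np.arctan2(T[1,2],T[0,2]));print('tool shift',(T.T@d).round(1),'pole xy',(Rp.T@(p[:2]-[539.8,40.6])).round(1),'wy',-np.radians(np.degrees(t)+yaw-zy).round(3), 'tilt',T[2].round(3))
E
python3 - <<'E'
from s import *
err((-57.2,-100),0,78)
c=arm.read_camera('wrist');cv2.imwrite('pics/w1.png',c['frame'][:,:,::-1]);np.savez('w1.npz',**c)
E
```

```text
t 0.15 tcp [ 188.7 -621.4  230.4] F [-0.1 -0.3 -0.1] w 1.002
tool shift [-420.2  153.2  559.5] pole xy [-749.3    3.6] wy -0.793 tilt [-0.002 -1.    -0.   ]
```

View pics/w1.png

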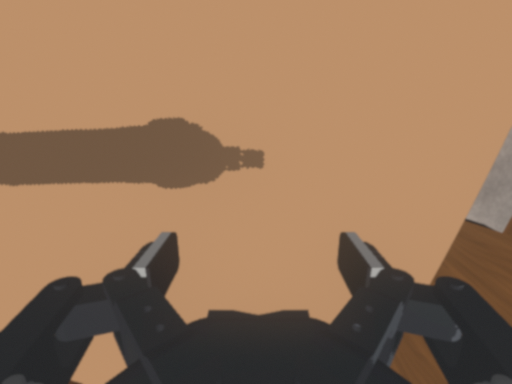

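The calls were refused and the arm hasn't moved (same view as before). I'll write all six numbers per row.

>>> drive_tool([
  {"tx": -0.021, "ty": 0, "tz": 0.028, "wx": 0, "wy": 0, "wz": 0},
  {"tx": -0.021, "ty": 0, "tz": 0.028, "wx": 0, "wy": 0, "wz": 0},
  {"tx": -0.021, "ty": 0, "tz": 0.028, "wx": 0, "wy": 0, "wz": 0},
  {"tx": -0.021, "ty": 0, "tz": 0.028, "wx": 0, "wy": 0, "wz": 0},
  {"tx": -0.021, "ty": 0, "tz": 0.028, "wx": 0, "wy": 0, "wz": 0},
  {"tx": -0.021, "ty": 0, "tz": 0.028, "wx": 0, "wy": 0, "wz": 0},
  {"tx": -0.021, "ty": 0, "tz": 0.028, "wx": 0, "wy": 0, "wz": 0},
  {"tx": -0.021, "ty": 0, "tz": 0.028, "wx": 0, "wy": 0, "wz": 0},
], fingers=0.0854)

```text
t: 0.87
tcp_pos: [355.0, -394.5, 231.3]
tool_rot: [[0.29, -0.0, 0.957], [-0.957, 0.0, 0.29], [-0.0, -1.0, 0.0]]
force: [0.5, 0.2, 0.3]
width: 1.0
```

>>> drive_tool([
  {"tx": -0.021, "ty": 0, "tz": 0.028, "wx": 0, "wy": 0, "wz": 0},
  {"tx": -0.021, "ty": 0, "tz": 0.028, "wx": 0, "wy": 0, "wz": 0},
  {"tx": -0.021, "ty": 0, "tz": 0.028, "wx": 0, "wy": 0, "wz": 0},
  {"tx": -0.021, "ty": 0, "tz": 0.028, "wx": 0, "wy": 0, "wz": 0},
  {"tx": -0.021, "ty": 0, "tz": 0.028, "wx": 0, "wy": 0, "wz": 0},
  {"tx": -0.021, "ty": 0, "tz": 0.028, "wx": 0, "wy": 0, "wz": 0},
  {"tx": -0.021, "ty": 0, "tz": 0.028, "wx": 0, "wy": 0, "wz": 0},
  {"tx": -0.021, "ty": 0, "tz": 0.028, "wx": 0, "wy": 0, "wz": 0},
])

```text
t: 1.53
tcp_pos: [520.6, -168.7, 231.3]
tool_rot: [[0.291, -0.0, 0.957], [-0.957, -0.0, 0.291], [-0.0, -1.0, -0.0]]
force: [0.6, -0.2, 0.1]
width: 1.0
```

>>> drive_tool([
  {"tx": -0.021, "ty": 0, "tz": 0.028, "wx": 0, "wy": 0, "wz": 0},
  {"tx": 0, "ty": 0, "tz": 0, "wx": 0, "wy": -0.12, "wz": 0},
  {"tx": 0, "ty": 0, "tz": 0, "wx": 0, "wy": -0.12, "wz": 0},
  {"tx": 0, "ty": 0, "tz": 0, "wx": 0, "wy": -0.12, "wz": 0},
  {"tx": 0, "ty": 0, "tz": 0, "wx": 0, "wy": -0.12, "wz": 0},
  {"tx": 0, "ty": 0, "tz": 0, "wx": 0, "wy": -0.12, "wz": 0},
  {"tx": 0, "ty": 0, "tz": 0, "wx": 0, "wy": -0.12, "wz": 0},
  {"tx": 0, "ty": 0, "tz": 0, "wx": 0, "wy": -0.07, "wz": 0},
])

```text
t: 2.2
tcp_pos: [540.4, -142.1, 231.1]
tool_rot: [[0.887, -0.001, 0.463], [-0.463, 0.0, 0.887], [-0.001, -1.0, -0.0]]
force: [-0.5, 0.4, 0.7]
width: 0.997
```

```bash
python3 - <<'E'
from s import *
err((-57.2,-100),0,78)
c=arm.read_camera('wrist');cv2.imwrite('pics/w2.png',c['frame'][:,:,::-1]);np.savez('w2.npz',**c)
E
```

```text
t 2.2 tcp [ 540.4 -142.1  231.1] F [-0.5  0.4  0.7] w 0.997
tool shift [ 14.9 153.1 104.3] pole xy [-161.6  -85.3] wy 0.002 tilt [-0.001 -1.    -0.   ]
```

View pics/w2.png

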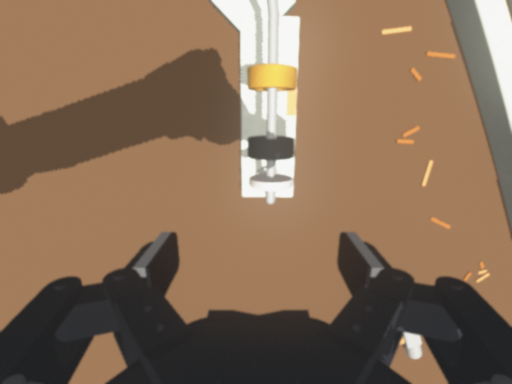

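Wrist view: rod near vertical at column ~272, brass ring at (272,77), black at (271,147). Checking that against the two-view estimate, with the correction after moving above the ring.

```bash
python3 - <<'E'
from h import *
c=dict(np.load('w2.npz'));f=np.ascontiguousarray(c['frame'])
h=cv2.cvtColor(f,cv2.COLOR_RGB2HSV)[60:95,240:305]; m=cv2.inRange(h,(12,180,120),(28,255,255)); q=cv2.findNonZero(m); x,y,w,hh=cv2.boundingRect(q);print(x+240,y+60,w,hh)
uv=np.array([x+240+w/2,y+60+hh/2]);o,d=ray(c,uv)
for z in(97,105,121):print(z,(o+d*(z-o[2])/d[2]).round(1))
for X in [(601.8,-56.5,97),(601.8,-56.5,121)]: print(proj(c,np.array(X)))
C={n:dict(np.load(f'{n}0.npz')) for n in ['scene','side']}
print(tri([(c,uv),(C['scene'],np.array([202.9,194.4])),(C['side'],np.array([286.9,202.3]))]).x)
E
```

```text
240 60 0 0
97 [579.5 -28.6  97. ]
105 [579.3 -30.1 105. ]
121 [578.8 -33.1 121. ]
[274.22441008  76.10884889]
[275.82065349  72.40568485]
[588.85843959 -38.65227175  96.63155985]
```

>>> drive_tool([
  {"tx": 0.0037, "ty": 0, "tz": 0.026, "wx": 0, "wy": 0, "wz": 0},
  {"tx": 0.0037, "ty": 0, "tz": 0.026, "wx": 0, "wy": 0, "wz": 0},
  {"tx": 0.0037, "ty": 0, "tz": 0.026, "wx": 0, "wy": 0, "wz": 0},
  {"tx": 0.0037, "ty": 0, "tz": 0.026, "wx": 0, "wy": 0, "wz": 0},
  {"tx": 0, "ty": 0, "tz": 0, "wx": 0, "wy": 0, "wz": 0},
  {"tx": 0, "ty": 0, "tz": 0, "wx": 0, "wy": 0, "wz": 0},
])

```text
t: 2.75
tcp_pos: [602.6, -54.8, 230.9]
tool_rot: [[0.885, -0.0, 0.465], [-0.465, 0.001, 0.885], [-0.001, -1.0, 0.001]]
force: [-0.5, -0.6, 0.2]
width: 1.001
```

```bash
python3 - <<'E'
from s import *
err((-57.2,-100),0,78)
c=arm.read_camera('wrist');np.savez('w3.npz',**c)
f=np.ascontiguousarray(c['frame']);cv2.imwrite('pics/w3.png',f[:,:,::-1])
m=cv2.inRange(cv2.cvtColor(f,cv2.COLOR_RGB2HSV),(12,180,120),(28,255,255));n,l,s,ce=cv2.connectedComponentsWithStats(m)
print([(s[i],ce[i].round(1)) for i in range(1,n) if s[i,4]>150])
print(proj(c,np.array([601.8,-56.5,97])),proj(c,np.array([601.8,-56.5,121])))
E
```

```text
t 2.75 tcp [602.6 -54.8 230.9] F [-0.5 -0.6  0.2] w 1.001
tool shift [  0.2 152.9  -2. ] pole xy [-55.3 -99.9] wy -0.001 tilt [-0.001 -1.     0.001]
[]
[258.68685274 183.28155193] [258.74466081 189.38680947]
```

View pics/w3.png

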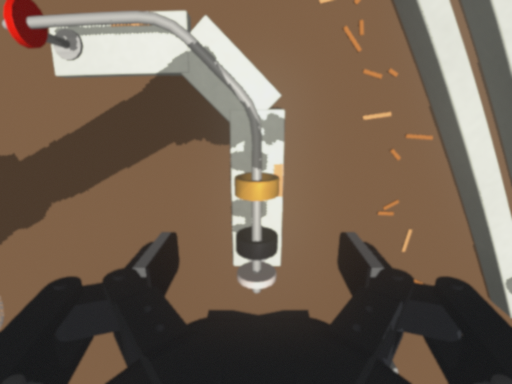

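Brass ring at (257,187), predicted (258.7,187) — agreement is good. Descend astride it.

>>> drive_tool([
  {"tx": 0, "ty": 0.02, "tz": -0.002, "wx": 0, "wy": 0, "wz": 0},
  {"tx": 0, "ty": 0.022, "tz": 0, "wx": 0, "wy": 0, "wz": 0},
  {"tx": 0, "ty": 0.022, "tz": 0, "wx": 0, "wy": 0, "wz": 0},
  {"tx": 0, "ty": 0.022, "tz": 0, "wx": 0, "wy": 0, "wz": 0},
  {"tx": 0, "ty": 0.022, "tz": 0, "wx": 0, "wy": 0, "wz": 0},
  {"tx": 0, "ty": 0.022, "tz": 0, "wx": 0, "wy": 0, "wz": 0},
  {"tx": 0, "ty": 0.015, "tz": 0, "wx": 0, "wy": 0, "wz": 0},
  {"tx": 0, "ty": 0.008, "tz": 0, "wx": 0, "wy": 0, "wz": 0},
])

```text
t: 3.47
tcp_pos: [599.2, -61.0, 76.1]
tool_rot: [[0.883, -0.005, 0.47], [-0.47, -0.001, 0.883], [-0.003, -1.0, -0.003]]
force: [0.3, -0.1, -0.7]
width: 0.997
```

>>> drive_tool([
  {"tx": 0, "ty": 0.001, "tz": 0, "wx": 0, "wy": 0, "wz": 0},
  {"tx": 0, "ty": 0, "tz": 0, "wx": 0, "wy": 0, "wz": 0},
  {"tx": 0, "ty": 0, "tz": 0, "wx": 0, "wy": 0, "wz": 0},
  {"tx": 0, "ty": 0, "tz": 0, "wx": 0, "wy": 0, "wz": 0},
  {"tx": 0, "ty": 0, "tz": 0, "wx": 0, "wy": 0, "wz": 0},
  {"tx": 0, "ty": 0, "tz": 0, "wx": 0, "wy": 0, "wz": 0},
  {"tx": 0, "ty": 0, "tz": 0, "wx": 0, "wy": 0, "wz": 0},
  {"tx": 0, "ty": 0, "tz": 0, "wx": 0, "wy": 0, "wz": 0},
], fingers=0.03)

```text
t: 4.13
tcp_pos: [602.0, -58.9, 78.9]
tool_rot: [[0.884, 0.002, 0.467], [-0.467, -0.001, 0.884], [0.002, -1.0, 0.0]]
force: [-2.0, -0.4, 6.2]
width: 0.54
```

```bash
python3 - <<'E'
from s import *
err((-57.2,-100),0,78)
c=arm.read_camera('wrist');np.savez('w4.npz',**c)
cv2.imwrite('pics/w4.png',c['frame'][:,:,::-1])
E
```

```text
t 4.1333 tcp [602.  -58.9  78.9] F [-2.  -0.4  6.2] w 0.54
tool shift [-1.3  0.9  2.1] pole xy [ -59.3 -101.3] wy -0.003 tilt [ 0.002 -1.     0.   ]
```

View pics/w4.png

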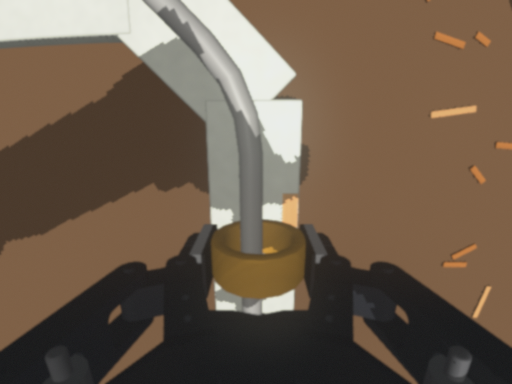

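Ring held (opening ~46 mm), the rod passing inside it. I'll lift a few mm off the rod and go to the first bend.

>>> drive_tool([
  {"tx": -0.001, "ty": -0.004, "tz": 0, "wx": 0, "wy": 0, "wz": 0},
  {"tx": 0, "ty": -0.003, "tz": 0.005, "wx": 0, "wy": 0, "wz": 0},
  {"tx": 0, "ty": 0, "tz": 0.012, "wx": 0, "wy": 0, "wz": 0},
  {"tx": 0, "ty": 0, "tz": 0.012, "wx": 0, "wy": 0, "wz": 0},
  {"tx": 0, "ty": 0, "tz": 0.012, "wx": 0, "wy": 0, "wz": 0},
  {"tx": 0, "ty": 0, "tz": 0.01, "wx": 0, "wy": 0, "wz": 0},
  {"tx": 0, "ty": 0, "tz": 0, "wx": 0, "wy": 0, "wz": 0},
  {"tx": 0, "ty": 0, "tz": 0, "wx": 0, "wy": 0, "wz": 0},
])

```text
t: 4.85
tcp_pos: [624.4, -11.5, 84.0]
tool_rot: [[0.885, -0.0, 0.465], [-0.465, 0.001, 0.885], [-0.001, -1.0, 0.0]]
force: [-1.5, -0.4, -0.3]
width: 0.539
```

```bash
python3 - <<'E'
from s import *
err((-5,-100),0,85)
E
```

```text
t 4.85 tcp [624.4 -11.5  84. ] F [-1.5 -0.4 -0.3] w 0.539
tool shift [ 0.9 -1.   1.9] pole xy [ -6.9 -99.1] wy -0.001 tilt [-0.001 -1.     0.   ]
```

>>> drive_tool([
  {"tx": 0.0005, "ty": 0, "tz": 0.0087, "wx": 0, "wy": -0.112, "wz": 0},
  {"tx": -0.0004, "ty": 0, "tz": 0.0067, "wx": 0, "wy": -0.112, "wz": 0},
  {"tx": -0.0004, "ty": 0, "tz": 0.0067, "wx": 0, "wy": -0.112, "wz": 0},
  {"tx": -0.0004, "ty": 0, "tz": 0.0067, "wx": 0, "wy": -0.112, "wz": 0},
  {"tx": -0.0004, "ty": 0, "tz": 0.0067, "wx": 0, "wy": -0.112, "wz": 0},
  {"tx": -0.0004, "ty": 0, "tz": 0.0067, "wx": 0, "wy": -0.112, "wz": 0},
  {"tx": -0.0004, "ty": 0, "tz": 0.0067, "wx": 0, "wy": -0.112, "wz": 0},
  {"tx": 0, "ty": 0, "tz": 0, "wx": 0, "wy": 0, "wz": 0},
])

```text
t: 5.52
tcp_pos: [629.3, 34.5, 84.0]
tool_rot: [[0.955, -0.001, -0.296], [0.296, 0.001, 0.955], [-0.001, -1.0, 0.001]]
force: [-0.7, -0.2, -1.5]
width: 0.536
```

```bash
python3 - <<'E'
from s import *
err((82.3,-37.7),45,85)
E
```

```text
t 5.5167 tcp [629.3  34.5  84. ] F [-0.7 -0.2 -1.5] w 0.536
tool shift [ 1.1 -0.9 64.1] pole xy [ 36.1 -82.2] wy -0.002 tilt [-0.001 -1.     0.001]
```

Tracking well. Second straight, then the second bend.

>>> drive_tool([
  {"tx": 0.0005, "ty": 0, "tz": 0.006, "wx": 0, "wy": 0, "wz": 0},
  {"tx": 0.0005, "ty": 0, "tz": 0.01, "wx": 0, "wy": 0, "wz": 0},
  {"tx": 0, "ty": 0, "tz": 0.014, "wx": 0, "wy": 0, "wz": 0},
  {"tx": 0, "ty": 0, "tz": 0.014, "wx": 0, "wy": 0, "wz": 0},
  {"tx": 0, "ty": 0, "tz": 0.012, "wx": 0, "wy": 0, "wz": 0},
  {"tx": 0, "ty": 0, "tz": 0.008, "wx": 0, "wy": 0, "wz": 0},
  {"tx": 0, "ty": 0, "tz": 0, "wx": 0, "wy": 0, "wz": 0},
])

```text
t: 6.1
tcp_pos: [611.1, 99.7, 84.7]
tool_rot: [[0.954, -0.0, -0.299], [0.299, 0.003, 0.954], [0.0, -1.0, 0.003]]
force: [0.1, 0.1, -1.2]
width: 0.536
```

>>> drive_tool([
  {"tx": -0.0004, "ty": 0, "tz": 0.0067, "wx": 0, "wy": -0.112, "wz": 0},
  {"tx": -0.0004, "ty": 0, "tz": 0.0067, "wx": 0, "wy": -0.112, "wz": 0},
  {"tx": -0.0004, "ty": 0, "tz": 0.0067, "wx": 0, "wy": -0.112, "wz": 0},
  {"tx": -0.0004, "ty": 0, "tz": 0.0067, "wx": 0, "wy": -0.112, "wz": 0},
  {"tx": -0.0004, "ty": 0, "tz": 0.0067, "wx": 0, "wy": -0.112, "wz": 0},
  {"tx": -0.0004, "ty": 0, "tz": 0.0067, "wx": 0, "wy": -0.112, "wz": 0},
  {"tx": -0.0004, "ty": 0, "tz": 0.0067, "wx": 0, "wy": -0.112, "wz": 0},
  {"tx": 0, "ty": 0, "tz": 0, "wx": 0, "wy": 0, "wz": 0},
])

```text
t: 6.77
tcp_pos: [582.0, 130.7, 84.2]
tool_rot: [[0.467, -0.001, -0.884], [0.884, 0.0, 0.467], [-0.001, -1.0, 0.001]]
force: [-0.0, 0.2, -1.0]
width: 0.539
```

```bash
python3 - <<'E'
from s import *
err((100,97),90,85)
E
```

```text
t 6.7667 tcp [582.  130.7  84.2] F [-0.   0.2 -1. ] w 0.539
tool shift [ 0.3 -0.7 92.5] pole xy [99.4  4.5] wy -0.003 tilt [-0.001 -1.     0.001]
```

Round both bends. Along the last straight to ~7 mm short.

>>> drive_tool([
  {"tx": 0, "ty": 0, "tz": 0.007, "wx": 0, "wy": 0, "wz": 0},
  {"tx": 0, "ty": 0, "tz": 0.015, "wx": 0, "wy": 0, "wz": 0},
  {"tx": 0, "ty": 0, "tz": 0.018, "wx": 0, "wy": 0, "wz": 0},
  {"tx": 0, "ty": 0, "tz": 0.018, "wx": 0, "wy": 0, "wz": 0},
  {"tx": 0, "ty": 0, "tz": 0.015, "wx": 0, "wy": 0, "wz": 0},
  {"tx": 0, "ty": 0, "tz": 0.01, "wx": 0, "wy": 0, "wz": 0},
  {"tx": 0, "ty": 0.002, "tz": 0, "wx": 0, "wy": 0, "wz": 0},
  {"tx": 0, "ty": 0.002, "tz": 0, "wx": 0, "wy": 0, "wz": 0},
])

```text
t: 7.43
tcp_pos: [510.4, 169.3, 80.5]
tool_rot: [[0.47, 0.001, -0.883], [0.883, -0.0, 0.47], [0.0, -1.0, -0.002]]
force: [-0.0, -0.1, -1.4]
width: 0.534
```

>>> drive_tool([
  {"tx": 0, "ty": 0.001, "tz": 0.001, "wx": 0, "wy": 0, "wz": 0},
  {"tx": 0, "ty": 0, "tz": 0.002, "wx": 0, "wy": 0, "wz": 0},
  {"tx": 0, "ty": 0, "tz": 0.002, "wx": 0, "wy": 0, "wz": 0},
  {"tx": 0, "ty": 0, "tz": 0.001, "wx": 0, "wy": 0, "wz": 0},
  {"tx": 0, "ty": 0, "tz": 0, "wx": 0, "wy": 0, "wz": 0},
  {"tx": 0, "ty": 0, "tz": 0, "wx": 0, "wy": 0, "wz": 0},
])

```text
t: 7.93
tcp_pos: [504.5, 172.3, 79.4]
tool_rot: [[0.47, 0.0, -0.883], [0.883, 0.0, 0.47], [0.0, -1.0, -0.0]]
force: [0.2, 0.1, -1.7]
width: 0.541
```

```bash
python3 - <<'E'
from s import *
err((100,97),90,78)
c=arm.read_camera('wrist');s=arm.read_camera('scene')
cv2.imwrite('pics/w5.png',np.hstack([cv2.resize(c['frame'][:,:,::-1],None,fx=.9,fy=.9),cv2.resize(s['frame'][130:245,320:420,::-1],None,fx=3,fy=3)])if 0 else c['frame'][:,:,::-1])
E
```

```text
t 7.9333 tcp [504.5 172.3  79.4] F [ 0.2  0.1 -1.7] w 0.541
tool shift [-0.3  1.4  4.6] pole xy [100.2  92.4] wy -0.006 tilt [ 0. -1. -0.]
```

View pics/w5.png

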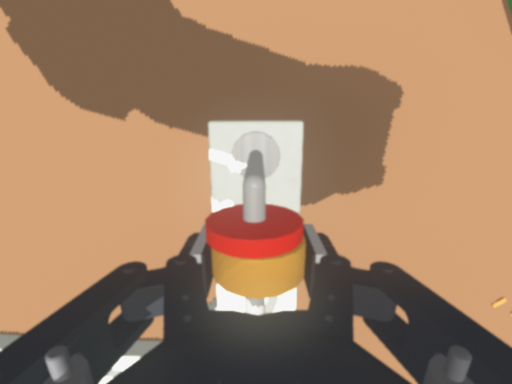

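Red disc ((254,228)) right in front of the ring ((257,262)); no contact force yet. Creep on until the force shows the stop.

>>> drive_tool([
  {"tx": 0, "ty": 0.0005, "tz": 0.001, "wx": 0, "wy": 0, "wz": 0},
  {"tx": 0, "ty": 0.0005, "tz": 0.001, "wx": 0, "wy": 0, "wz": 0},
  {"tx": 0, "ty": 0, "tz": 0.001, "wx": 0, "wy": 0, "wz": 0},
  {"tx": 0, "ty": 0, "tz": 0, "wx": 0, "wy": 0, "wz": 0},
  {"tx": 0, "ty": 0, "tz": 0, "wx": 0, "wy": 0, "wz": 0},
])

```text
t: 8.45
tcp_pos: [501.6, 173.7, 78.4]
tool_rot: [[0.469, -0.0, -0.883], [0.883, -0.0, 0.469], [-0.0, -1.0, 0.0]]
force: [0.2, -0.4, 0.4]
width: 0.539
```

>>> drive_tool([
  {"tx": 0, "ty": 0, "tz": 0.001, "wx": 0, "wy": 0, "wz": 0},
  {"tx": 0, "ty": 0, "tz": 0.0005, "wx": 0, "wy": 0, "wz": 0},
  {"tx": 0, "ty": 0, "tz": 0, "wx": 0, "wy": 0, "wz": 0},
  {"tx": 0, "ty": 0, "tz": 0, "wx": 0, "wy": 0, "wz": 0},
])

```text
t: 8.78
tcp_pos: [500.4, 174.4, 78.4]
tool_rot: [[0.47, 0.0, -0.883], [0.883, 0.0, 0.47], [0.0, -1.0, -0.0]]
force: [-0.1, -0.3, 0.1]
width: 0.537
```

>>> drive_tool([
  {"tx": 0, "ty": 0, "tz": 0.001, "wx": 0, "wy": 0, "wz": 0},
  {"tx": 0, "ty": 0, "tz": 0.0005, "wx": 0, "wy": 0, "wz": 0},
  {"tx": 0, "ty": 0, "tz": 0, "wx": 0, "wy": 0, "wz": 0},
  {"tx": 0, "ty": 0, "tz": 0, "wx": 0, "wy": 0, "wz": 0},
])

```text
t: 9.12
tcp_pos: [499.8, 174.8, 78.5]
tool_rot: [[0.47, 0.001, -0.883], [0.883, -0.0, 0.47], [0.0, -1.0, -0.001]]
force: [3.7, -1.8, -0.5]
width: 0.539
```

Contact with the stop (4 N against the travel). Release, keeping the light push.

>>> drive_tool([
  {"tx": 0, "ty": 0, "tz": 0, "wx": 0, "wy": 0, "wz": 0},
  {"tx": 0, "ty": 0, "tz": 0, "wx": 0, "wy": 0, "wz": 0},
  {"tx": 0, "ty": 0, "tz": 0, "wx": 0, "wy": 0, "wz": 0},
  {"tx": 0, "ty": 0, "tz": 0, "wx": 0, "wy": 0, "wz": 0},
  {"tx": 0, "ty": 0, "tz": 0, "wx": 0, "wy": 0, "wz": 0},
  {"tx": 0, "ty": 0, "tz": 0, "wx": 0, "wy": 0, "wz": 0},
  {"tx": 0, "ty": 0, "tz": 0, "wx": 0, "wy": 0, "wz": 0},
  {"tx": 0, "ty": 0, "tz": 0, "wx": 0, "wy": 0, "wz": 0},
], fingers=0.0854)

```text
t: 9.78
tcp_pos: [499.1, 175.2, 78.3]
tool_rot: [[0.469, -0.0, -0.883], [0.883, 0.0, 0.469], [0.0, -1.0, 0.0]]
force: [-0.0, -0.2, 0.0]
width: 1.001
```

>>> drive_tool([
  {"tx": 0, "ty": -0.01, "tz": 0, "wx": 0, "wy": 0, "wz": 0},
  {"tx": 0, "ty": -0.02, "tz": 0, "wx": 0, "wy": 0, "wz": 0},
  {"tx": 0, "ty": -0.02, "tz": 0, "wx": 0, "wy": 0, "wz": 0},
  {"tx": 0, "ty": -0.02, "tz": 0, "wx": 0, "wy": 0, "wz": 0},
  {"tx": 0, "ty": -0.02, "tz": 0, "wx": 0, "wy": 0, "wz": 0},
  {"tx": 0, "ty": -0.02, "tz": 0, "wx": 0, "wy": 0, "wz": 0},
  {"tx": 0, "ty": -0.02, "tz": 0, "wx": 0, "wy": 0, "wz": 0},
  {"tx": 0, "ty": -0.02, "tz": 0, "wx": 0, "wy": 0, "wz": 0},
])

```text
t: 10.45
tcp_pos: [498.8, 175.2, 230.1]
tool_rot: [[0.469, 0.0, -0.883], [0.883, 0.0, 0.469], [0.0, -1.0, -0.0]]
force: [0.1, -0.2, 0.1]
width: 0.999
```

>>> drive_tool([
  {"tx": 0, "ty": 0, "tz": -0.03, "wx": 0, "wy": 0, "wz": 0},
  {"tx": 0, "ty": 0, "tz": -0.03, "wx": 0, "wy": 0, "wz": 0},
  {"tx": 0, "ty": 0, "tz": -0.03, "wx": 0, "wy": 0, "wz": 0},
  {"tx": 0, "ty": 0, "tz": 0, "wx": 0, "wy": 0, "wz": 0},
  {"tx": 0, "ty": 0, "tz": 0, "wx": 0, "wy": 0, "wz": 0},
  {"tx": 0, "ty": 0, "tz": 0, "wx": 0, "wy": 0, "wz": 0},
  {"tx": 0, "ty": 0, "tz": 0, "wx": 0, "wy": 0, "wz": 0},
  {"tx": 0, "ty": 0, "tz": 0, "wx": 0, "wy": 0, "wz": 0},
])

```text
t: 11.12
tcp_pos: [577.5, 134.0, 228.9]
tool_rot: [[0.467, -0.0, -0.884], [0.884, 0.0, 0.467], [0.0, -1.0, 0.0]]
force: [-0.8, 0.4, 0.6]
width: 1.003
```

```bash
python3 - <<'E'
from s import *
err((100,97),90,78)
C={n:arm.read_camera(n) for n in('scene','side','wrist')}
bx=dict(brass=dict(scene=(345,160,395,225),side=(160,115,205,165)),black=dict(scene=(165,160,200,196),side=(268,212,308,240)))
h=np.r_[W(100,97),97]
for k in bx:
    o=[]
    for n in('scene','side'):
        e,s,p=blob(C[n],k,bx[k][n]);print(k,n,np.round(e[0],1),s,'home px',proj(C[n],h).round(1));o.append((C[n],np.array(e[0])))
    r=tri(o);print(k,r.x.round(1),'res',r.fun.round(1),'home',h.round(1))
im=[cv2.resize(C[n]['frame'][y:y+96,x:x+96,::-1],(400,400),interpolation=2) for n,x,y in(('scene',320,140),('side',140,100))]
cv2.imwrite('pics/end.png',np.hstack(im))
E
```

```text
t 11.1167 tcp [577.5 134.  228.9] F [-0.8  0.4  0.6] w 1.003
tool shift [ -0.6 150.9  87. ] pole xy [100.3  10. ] wy -0.003 tilt [ 0. -1.  0.]
brass scene [362.5 190.3] [351 181  23  22 218] home px [358.2 194.5]
brass side [180.7 144.4] [174 132  14  22 238] home px [181.5 144.8]
brass [496.7 177.5 101.2] res [-1.6  1.4 -1.7 -1.8] home [500.3 174.2  97. ]
black scene [182.2 180.2] [169 167  27  27 321] home px [358.2 194.5]
black side [286.6 228.7] [274 219  27  15 200] home px [181.5 144.8]
black [ 572.4 -112.6   98.3] res [ 1.1 -0.5  1.   0.5] home [500.3 174.2  97. ]
```

View pics/end.png

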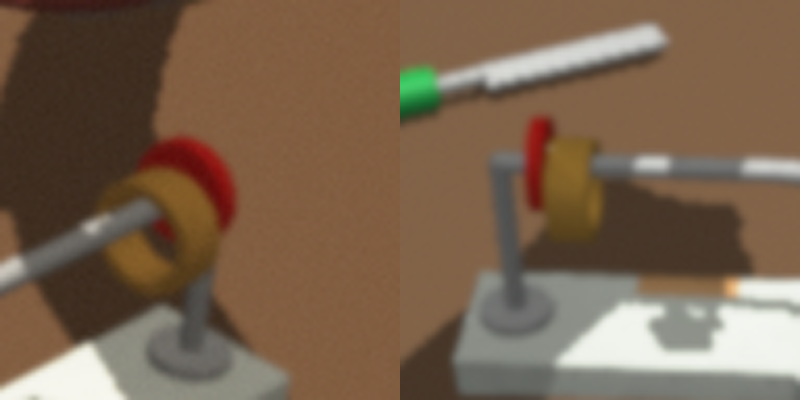

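The ring hangs against the red disc in both views, and the black ring is unmoved. Handing in.

```bash
python3 -c "
from station import arm
print(arm.finish_job())"
```

```text
the job is handed in; nothing more can be done
None
```

I gripped the brass ring across its diameter and drew it along the rod and round both bends until it met the red stop with about 4 N. I then released it, moved the arm clear, and handed the job in at about 11 s of the 40 s.

**Last checks:**
- **Brass ring:** The last picture shows it hanging against the red disc. The side view puts its centre within about 1 px of home.
- **Disagreement:** The two-view estimate came out about 6 mm from home (5 mm of it horizontal, 4 mm in height), still inside the limits. I put this down to the arm's shadow cutting the scene-camera colour mask to half the ring, but I did not re-measure.
- **Black ring:** Its measured position differs from the start by about 1 mm, which is measurement noise.
- **Forces:** The highest wrist force reported at the end of a move was about 6 N, when the gripper closed on the ring.
- **Not checked:** I judged the ring at rest from that one look, about 1.3 s after letting go. I did not measure its speed.

**Failed steps:** My first three move calls were refused because each row needed all six numbers, so nothing moved. One colour mask on a wrist picture also found nothing; I discarded it and checked the ring's place by eye against the predicted pixel.

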